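# Unscrew the lid of the short cork jar

## Robot

A 6-joint arm with a two-finger parallel gripper is mounted at the origin on a cart in front of the work surface, level with it; the furniture and walls round the work are solid. World frame = base frame: x ahead of the robot, y to its left, z up, the work surface at z = 0. Lengths are in m, angles in rad, forces in N, time in s.
With the tool pointing down it reaches from about 0.3 to 0.875 m from the base axis. Payload 6.4 kg.
Tool frame: the origin (TCP) lies midway between the tips of the shut fingers; the grasp point (between the pads) lies grip_point_offset behind it (grip_point_offset is the distance from the TCP to the grasp point, in m); z points along the fingers, y is the line along which they close (so a half turn about z gives the same grasp; the last joint's range is limited). The gripper opens to 85 mm and grips with 20 to 120 N. Pads are 22 mm wide; open, the fingers measure 114 mm over their backs; the gripper's body (76 mm by 85 mm) begins 54 mm behind the grasp point. The pads swing forward as they close: fully open they stand 13 mm farther back than shut.
Start: joints at [-1.38, 0.181, 1.607, -0, 1.354, -0.206], TCP at [0.222, -0.53, 0.231] pointing down, gripper open.
Joint ranges: [-2.99, 2.99], [-0.89, 2.07], [0.3, 2.58], [-1.14, 4.28], [0, 2.63], [-3.12, 3.12]. Speed limits (rad/s): [2.57, 2.57, 3.01, 3.14, 3.14, 3.14].

## Interface

Orientations are given as a rotation vector (axis times angle).
In Python, from bench import sense, read_camera, hand_in, grip_point_offset gives the robot as it stands.
- The arm moves only by the shell command python3 -m handwheel 'ROWS' [OPENING] [FORCE]. ROWS is JSON, a list that holds one entry, the list of rows, each a list of 4 numbers: the shift along the world's x, y, z as a fraction of full scale, then the turn about the world's z as a fraction of full scale. In form: [[[x, y, z, turn], ...]]. A call has 1 to 8 rows; each row is the pose to reach, as a shift and turn from the pose commanded when the call began; what a row does not reach only later rows make up. Full scale, the value 1, is 50 cm for a shift and 120 degrees for a turn. A row lasts 1/10 s, in which the tool goes at most 50 mm and 8.59 degrees, less where a joint would pass 70% of its speed; a pose out of reach is approached as far as the arm can. A call with a number of a shift or a turn outside -1 to 1 is refused whole. A call with a gripper value outside its range is refused whole. OPENING is the closure, from -1 (fully open) to 1 (shut), set as the call begins (- or left out, the last holds). The fingers move at their own pace and stop on an object; FORCE is the grip in N (left out, the last holds). Time passes only in rows, so rows that repeat a pose let the fingers close. It gives the time, the measured TCP pose, the force, the opening and the grip force at its end, in the units of the state.
- sense(): the state, without advancing time (a new reading comes with each control period).
- read_camera(name): name is "scene" or "top" or "wrist"; returns a dict with "img" (420x560x3 uint8, blue, green, red), "z_map" (420x560 float32, m along the optical axis (not along the pixel's ray), 0 where there is no reading), "K" (3x3 intrinsics, pixels), "k1" (the pictures are not rectified: a ray, as slopes to the right and down, at radius r is drawn at 1 + k1 r^2 times it, then the intrinsics apply), "position" and "attitude" of the camera in the world. Camera axes: x right, y up, looking along -z (the intrinsics and any distortion apply to the point x, -y, -z); pixel columns grow to the right and rows downward; lengths in m; the calibration is good to about 2 mm. A picture is of the moment at which its call begins.
- hand_in(): hands the job in; it is judged then, once.
The state is a dict: "clock": time; "q": joint angles; "dq": joint speeds; "joint_efforts": joint torques, N m; "position": TCP position; "ee_rot": TCP orientation; "force": force on the tool from outside, world axes, zero at the start; "torque": the same for the moment, N m; "width": opening from 0.0 (shut) to 1.0 (fully open); "grasp_force": force on a finger pad.
Only numpy, scipy, OpenCV 4.12 (cv2) and the standard library are available. Lean on these libraries where they do the work, as an engineer would, in place of code of your own. Each camera call takes 0.05 s, during which the arm holds its last target. There are 200 camera calls.

## Task

Two glass jars of spare corks stand clamped in wooden blocks on the counter. Open the shorter one: unscrew its steel lid anticlockwise, taking a second grip when the wrist runs out, until it comes free; then lift it off and set it down gently, top up, on the round cork mat. Leave the taller jar shut.

Things in the scene. Friction and masses are not known exactly. Their poses are not given: they have to be found in the camera images.
- short_jar: shorter clear glass jar of corks, 53 mm across, fixed upright in a dark wooden block 88 x 88 x 36 mm fixed to the counter; cannot turn. Origin: centre of the block's underside, on the jar's axis; z up. Shoulder at z = 62 mm, lid over z = 65 to 95, neck top 92. A sprung seal keeps the lid tight (up to 0.3 N m to turn, stays where left) and lifts it 2 to 3 mm once free
- short_lid: its ribbed steel lid, 58 mm across, 30 mm high, 70 g. Origin: centre of its lower rim; z up. A lug lid that does not rise as it turns: its x axis starts 0 to 14 degrees anticlockwise (from above) of the jar's x axis; locked until turned to 120 degrees anticlockwise of it, free to lift straight up from 120 to 150 (aim at 135), stop at about 154. Locked, it cannot be pulled off
- tall_lid: the lid of the taller jar, the same steel cap 58 mm across and 30 mm high, origin at the centre of its lower rim, 120 mm above the counter; its top is 150 mm above the counter. To be left alone.
- mat: the round cork mat, 110 mm across and 4 mm thick, fixed flat on the counter; origin: centre of its underside, z up, so its top is at z = 4 mm.

How it is judged:
By the outcome, as a careful person would: the job done as asked, in the order asked, and still so for the second after the job is handed in, with the robot touching nothing.
It also fails if it takes over 48 s, if anything falls off the work surface, if the arm or the gripper's body presses on something with over 40 N, if the wrist force passes 120 N, or if a joint passes its speed limit or range.

## Working session

There is one attempt and no reset: what is moved stays moved. The work goes in short steps, Python scripts to look and compute and a shell command to move; the robot and the scene stay as the last step left them, time stands still between calls to the robot, and variables do not carry over. Pictures are saved under pics/ and viewed, at most 10 in all, crops included, and the job is handed in when it is done.

```bash
mkdir -p pics; ls; python3 - <<'E'
from bench import *
import cv2
print(sense(), grip_point_offset)
for n in("scene","top"):
    c=read_camera(n); cv2.imwrite(f"pics/{n}0.png",c["img"]); print(n,c["K"].tolist(),c["k1"],c["position"],c["attitude"])
E
```

```text
pics
{'clock': 0.0, 'q': array([-1.38026083e+00,  1.81557367e-01,  1.60799979e+00,  1.11327378e-05,
        1.35381725e+00, -2.06291396e-01]), 'dq': array([ 0.00084706,  0.00093925, -0.00017771, -0.00193008,  0.00068116,
        0.00025848]), 'joint_efforts': array([-9.54225980e-04, -4.44869828e+01, -3.51337659e+01, -3.75676436e-04,
        9.17819096e-03, -2.19775507e-05]), 'position': array([ 0.2221506 , -0.52975164,  0.23037895]), 'ee_rot': array([-3.07821040e+00, -6.18897486e-01, -3.90995336e-05]), 'force': array([-0.68591183, -0.0467729 ,  0.52282175]), 'torque': array([ 0.0292464 ,  0.02034598, -0.00617765]), 'grasp_force': 0.0, 'width': 0.9977133122071754} 0.0187
scene [[386.8172339623558, 0.0, 286.52445336835007], [0.0, 386.8172339623558, 211.29871197013424], [0.0, 0.0, 1.0]] -0.10438219878273351 [-0.13021168  0.69080805  0.52390037] [ 0.50138467 -1.36002897 -2.10554635]
top [[447.4805823544152, 0.0, 287.8171220725406], [0.0, 447.4805823544152, 208.31911921312476], [0.0, 0.0, 1.0]] -0.018664118171182013 [0.35781956 0.01625884 1.13190563] [ 0.03498778 -0.08905585 -1.56679892]
```

View pics/scene0.png

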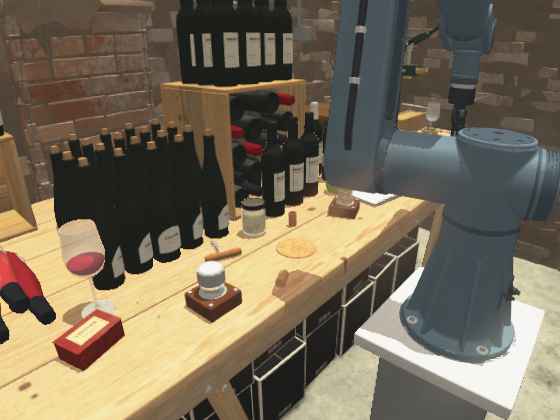

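View pics/top0.png

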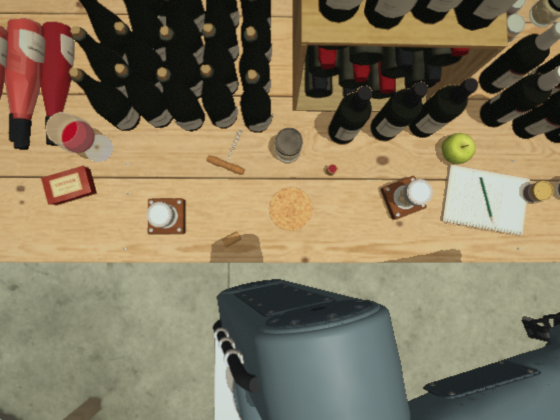

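The top view shows the short jar at left (lid about (161,215), block (165,216)), the mat at (291,209) and the tall jar at right (lid (418,192)). The scene view agrees: the nearer jar is the short one.

```bash
cat > h.py <<'E'
import numpy as np, cv2
from scipy.spatial.transform import Rotation as R
def ray(c,uv):
    uv=np.asarray(uv,float).reshape(-1,2)
    d=np.c_[(uv[:,0]-c["K"][0][2])/c["K"][0][0],(uv[:,1]-c["K"][1][2])/c["K"][1][1]]
    r=np.linalg.norm(d,axis=1); ru=r.copy()
    for _ in range(20): ru=r/(1+c["k1"]*ru**2)
    d*= (ru/np.maximum(r,1e-9))[:,None]
    return R.from_rotvec(c["attitude"]).apply(np.c_[d[:,0],-d[:,1],-np.ones(len(d))])
def plane(c,uv,z):
    d=ray(c,uv); p=np.array(c["position"]); return p+d*((z-p[2])/d[:,2])[:,None]
E
python3 - <<'E'
from bench import *; from h import *
c=read_camera("top"); im=c["img"]; hsv=cv2.cvtColor(im,cv2.COLOR_BGR2HSV)
Z=c["z_map"]
# world points by depth
v,u=np.mgrid[:420,:560]; uv=np.c_[u.ravel(),v.ravel()]
P=(np.array(c["position"])+ray(c,uv)*Z.ravel()[:,None]).reshape(420,560,3)
def show(n,m):
    m=m.astype(np.uint8); k,l,s,ce=cv2.connectedComponentsWithStats(m)
    for i in range(1,k):
        if s[i,4]>80: print(n,s[i].tolist(),ce[i].round(1), "z med",np.median(P[l==i][:,2]).round(3),"mean",P[l==i].mean(0).round(4))
win=np.zeros((420,560),bool); win[180:250,130:220]=1; win2=np.zeros_like(win); win2[165:225,370:440]=1
show("short lid",win&(P[...,2]>.088)&(P[...,2]<.12))
show("tall lid",win2&(P[...,2]>.14)&(P[...,2]<.17))
blk=(hsv[...,2]<120)&(P[...,2]<.06)&(P[...,2]>.02)
for w,n in((win,"short"),(win2,"tall")):
    pts=np.argwhere((w)&(P[...,2]>.026)&(P[...,2]<.046))[:,::-1].astype(np.float32)
    q=plane(c,pts,.036)[:,:2].astype(np.float32); print(n,"block",cv2.minAreaRect(q))
wm=np.zeros_like(win); wm[180:240,260:325]=1
ctr=np.median(im[200:218,282:300].reshape(-1,3),0); print(ctr,im[240,330],im[190,250])
d=np.linalg.norm(im.astype(float)-ctr,axis=2)
show("mat",wm&(d<45)); print(plane(c,[(291,209)],.004))
# obstacles higher than .05 near the short jar
m=(P[...,2]>.05)&(np.hypot(P[...,0]-P[215,161,0],P[...,1]-P[215,161,1])<.2)&(np.hypot(P[...,0]-P[215,161,0],P[...,1]-P[215,161,1])>.05)
print(P[215,161], P[m][:, :2].min(0) if m.any() else 0, P[m][:,:2].max(0) if m.any() else 0)
E
```

```text
short lid [147, 202, 25, 25, 484] [159.  214.2] z med 0.093 mean [0.4251 0.2778 0.0934]
tall lid [406, 179, 27, 26, 540] [419.  191.8] z med 0.149 mean [ 0.4742 -0.3114  0.1484]
short block ((0.4249279499053955, 0.2764294147491455), (0.08767081797122955, 0.08495587110519409), 1.4787724018096924)
tall block ((0.47342830896377563, -0.3100512623786926), (0.08775559067726135, 0.09026190638542175), 21.19095802307129)
[ 99.  162.  210.5] [131 182 212] [127 179 211]
mat [260, 180, 65, 60, 3884] [292.  209.5] z med -0.0 mean [ 0.4443 -0.0331  0.0034]
[[ 0.44551435 -0.03060847  0.004     ]]
[0.42328676 0.27287884 0.09514642] 0 0
```

```bash
python3 -m handwheel '[[[0.05,0.1,0,0],[0.1,0.18,0,0],[0.15,0.26,0,0],[0.2,0.34,0,0],[0.24,0.42,0,0],[0.28,0.5,0,0],[0.32,0.58,0,0],[0.34,0.66,0,0]]]' -1; python3 -m handwheel '[[[0.01,0.08,0,0],[0.02,0.17,0,0],[0.03,0.26,0,0],[0.04,0.36,0,0],[0.05,0.46,0,0],[0.06,0.56,0,0],[0.066,0.66,0,0],[0.066,0.75,0,0]]]'; python3 -m handwheel '[[[0,0.1,0,0],[0,0.2,0,0],[0,0.205,0,0],[0,0.205,0,0],[0,0.205,0,0]]]'
python3 -c "
from bench import *;s=sense();print(s['q'],s['position'],s['ee_rot'])"
```

```text
clock: 0.95
position: [0.393, -0.1985, 0.2313]
ee_rot: [3.08, 0.62, 0.001]
force: [-0.2, 0.1, 0.2]
width: 1.002
grasp_force: 0.0
clock: 1.75
position: [0.4249, 0.177, 0.2313]
ee_rot: [-3.08, -0.62, -0.001]
force: [1.3, -0.0, 0.3]
width: 0.999
grasp_force: 0.0
clock: 2.25
position: [0.4251, 0.2764, 0.2309]
ee_rot: [3.079, 0.619, -0.001]
force: [-0.4, 0.3, 0.4]
width: 0.999
grasp_force: 0.0
[ 3.42351809e-01  2.84386525e-02  1.77457041e+00 -4.94692985e-04
  1.33952062e+00  1.51669413e+00] [0.42506129 0.27637988 0.23091523] [ 3.07943719e+00  6.18732679e-01 -1.34773933e-03]
```

```bash
python3 - <<'E'
from bench import *; from h import *
c=read_camera("wrist"); cv2.imwrite("pics/wrist1.png",c["img"]); print(c["position"])
Z=c["z_map"]; v,u=np.mgrid[:420,:560]
P=(np.array(c["position"])+ray(c,np.c_[u.ravel(),v.ravel()])*Z.ravel()[:,None]).reshape(420,560,3)
m=(Z>0)&(P[...,2]>.09)&(P[...,2]<.1)&(np.hypot(P[...,0]-.425,P[...,1]-.277)<.045)
q=np.argwhere(m)[:,::-1].astype(np.float32)
w=plane(c,q,.095)[:,:2].astype(np.float32); print(len(q),cv2.minEnclosingCircle(w),w.mean(0),P[m][:,2].mean())
c=read_camera("top"); m=c["img"][170:250,245:340]; cv2.imwrite("pics/mat.png",cv2.resize(m,None,fx=6,fy=6))
E
```

```text
[0.50074863 0.30923151 0.37414164]
4094 ((0.4267122745513916, 0.28086864948272705), 0.029361627995967865) [0.42721814 0.28118634] 0.0955768752053555
```

View pics/wrist1.png

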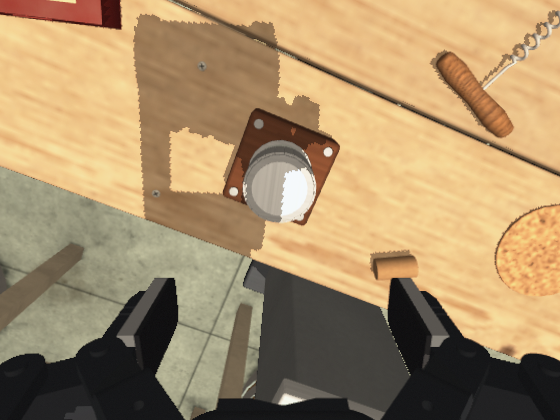

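View pics/mat.png

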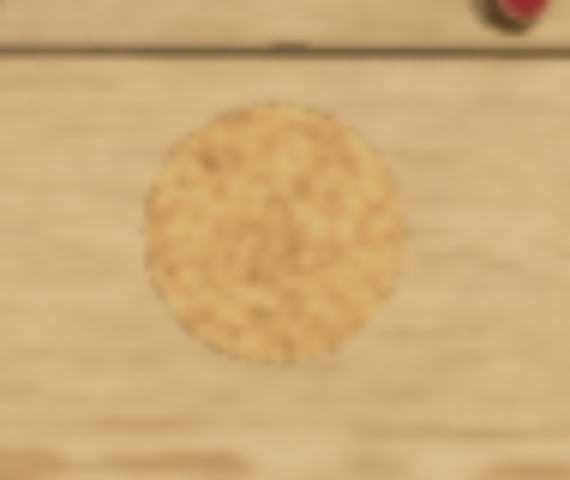

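The wrist view shows the lid at (280,190) with open space for the fingers around it. The crop puts the mat centre at top pixel (290.8,208.7), about (0.446,-0.030) in world. I'll descend and close lightly.

```bash
python3 -m handwheel '[[[0.002,0.005,-0.06,0],[0.002,0.005,-0.12,0],[0.002,0.005,-0.18,0],[0.002,0.005,-0.24,0],[0.002,0.005,-0.28,0],[0.002,0.005,-0.31,0],[0.002,0.005,-0.334,0],[0.002,0.005,-0.334,0]]]'; python3 -m handwheel '[[[0,0,0,0],[0,0,0,0],[0,0,0,0],[0,0,0,0],[0,0,0,0],[0,0,0,0],[0,0,0,0],[0,0,0,0]]]' 1 20;python3 -m handwheel '[[[0,0,0,0],[0,0,0,0],[0,0,0,0],[0,0,0,0]]]'; python3 -c "
from bench import *;s=sense();print(s['q'],s['position'],s['force'],s['torque'])
import cv2;cv2.imwrite('pics/wrist2.png',read_camera('wrist')['img'])"
```

```text
clock: 3.15
position: [0.4255, 0.2783, 0.063]
ee_rot: [3.08, 0.616, -0.004]
force: [0.6, -0.1, 0.1]
width: 1.004
grasp_force: 0.0
clock: 3.95
position: [0.4272, 0.2798, 0.0653]
ee_rot: [3.08, 0.619, 0.003]
force: [0.9, -1.8, 4.6]
width: 0.674
grasp_force: 26.4
clock: 4.35
position: [0.4272, 0.2798, 0.0653]
ee_rot: [3.08, 0.62, 0.003]
force: [0.4, -3.0, 5.9]
width: 0.67
grasp_force: 26.4
[ 3.47394237e-01  2.58802521e-01  1.89022437e+00 -5.55307496e-04
  9.90527112e-01  1.52148555e+00] [0.42718529 0.27980112 0.06531065] [ 0.43088961 -2.98034189  5.88615616] [-0.27315682 -0.03816077 -0.02511918]
```

View pics/wrist2.png

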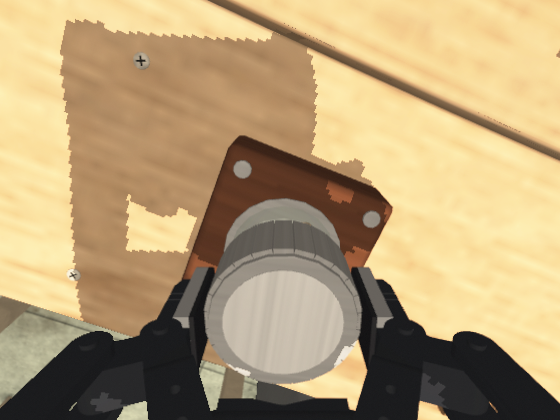

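The pads hold the lid sides (near (200,300) and (365,300)) and are centred on it. I'll firm up the grip and turn.

```bash
python3 -m handwheel '[[[0.002,0.001,0.004,0],[0.002,0.001,0.004,0],[0.002,0.001,0.004,0],[0.002,0.001,0.004,0],[0.002,0.001,0.004,0.02],[0.002,0.001,0.004,0.06],[0.002,0.001,0.004,0.1],[0.002,0.001,0.004,0.1]]]' 1 70; python3 -c "
from bench import *;s=sense();print(s['q'],s['position'],s['force'],s['torque'])"
```

```text
clock: 5.2
position: [0.4267, 0.2805, 0.066]
ee_rot: [-2.997, -0.939, 0.001]
force: [0.4, -0.6, -3.5]
width: 0.659
grasp_force: 78.2
[3.48199303e-01 2.59010325e-01 1.88809960e+00 8.96065681e-04
 9.95179077e-01 1.31150361e+00] [0.42672554 0.28047244 0.06602381] [ 0.41653257 -0.63103349 -3.48335047] [ 0.14709426 -0.00283767  0.11133615]
```

```bash
python3 -m handwheel '[[[0,0,0,0.05],[0,0,0,0.1],[0,0,0,0.15],[0,0,0,0.2],[0,0,0,0.25],[0,0,0,0.3],[0,0,0,0.35],[0,0,0,0.4]]]'; python3 -m handwheel '[[[0,0,0,0.05],[0,0,0,0.1],[0,0,0,0.15],[0,0,0,0.2],[0,0,0,0.25],[0,0,0,0.3],[0,0,0,0.35],[0,0,0,0.4]]]'; python3 -m handwheel '[[[0,0,0,0.05],[0,0,0,0.1],[0,0,0,0.14],[0,0,0,0.167],[0,0,0,0.167],[0,0,0,0.167]]]'; python3 -c "
from bench import *;from h import *;s=sense();print(s['q'],s['position'],s['force'],s['torque'],R.from_rotvec(s['ee_rot']).as_matrix().round(3).tolist())
import cv2;cv2.imwrite('pics/wrist3.png',read_camera('wrist')['img'])"
```

```text
clock: 6.0
position: [0.4266, 0.2804, 0.066]
ee_rot: [-2.355, -2.077, 0.001]
force: [0.2, 0.4, -4.5]
width: 0.66
grasp_force: 78.2
clock: 6.8
position: [0.4269, 0.2808, 0.0666]
ee_rot: [-1.307, -2.856, -0.001]
force: [-2.5, 0.4, 4.8]
width: 0.654
grasp_force: 79.0
clock: 7.4
position: [0.4268, 0.2806, 0.0668]
ee_rot: [-0.797, -3.038, -0.0]
force: [-4.6, -0.4, 6.0]
width: 0.656
grasp_force: 79.1
[ 3.48425363e-01  2.57829904e-01  1.88756448e+00  8.68008458e-04
  9.96746093e-01 -7.09654892e-01] [0.42680624 0.28061351 0.06681663] [-4.63246088 -0.38852903  6.03785901] [ 0.00302646  0.72663599 -0.01134331] [[-0.871, 0.491, -0.001], [0.491, 0.871, 0.0], [0.001, 0.0, -1.0]]
```

View pics/wrist3.png

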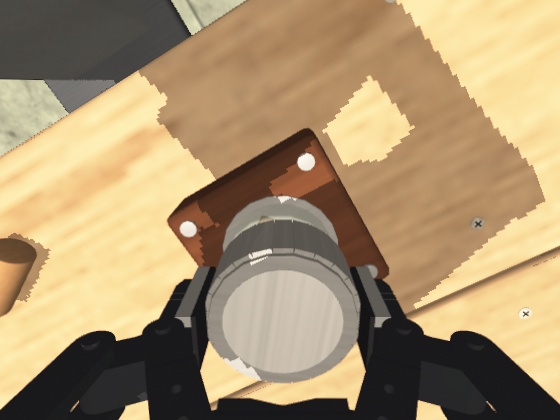

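The lid sits the same way between the pads as before, so it hasn't slipped. It has turned about 128° and the seal's spring is pushing up. I'll lift gently and watch the force.

```bash
python3 -m handwheel '[[[0,0,0.003,0],[0,0,0.006,0],[0,0,0.01,0],[0,0,0.014,0],[0,0,0.014,0]]]'; python3 -c "
from bench import *;s=sense();print(s['force'],s['torque'])"
```

```text
clock: 7.95
position: [0.4269, 0.2799, 0.0732]
ee_rot: [-0.793, -3.039, 0.001]
force: [-2.2, -0.1, -0.3]
width: 0.655
grasp_force: 78.4
[-2.24643697 -0.14014474 -0.29941751] [-0.10284477  0.53678801  0.01542758]
```

```bash
python3 -m handwheel '[[[0,0,0.04,0],[0,0,0.09,0],[0,0,0.14,0],[0,0,0.18,0],[0,-0.03,0.2,0],[0.01,-0.09,0.2,0],[0.02,-0.16,0.2,0],[0.03,-0.23,0.2,0]]]'; python3 -m handwheel '[[[0,-0.07,0,0],[0.01,-0.14,0,0],[0.01,-0.21,0,0],[0.01,-0.28,0,0],[0.01,-0.34,0,0],[0.01,-0.38,0,0],[0.01,-0.39,0,0],[0.01,-0.39,0,0]]]'; python3 - <<'E'
from bench import *; from h import *
s=sense();print(s['position'],s['force'])
c=read_camera("wrist"); cv2.imwrite('pics/wrist4.png',c['img'])
p=s['position']+[0,0,.0]
a=R.from_rotvec(c["attitude"])
for q in ([.446,-.03,.004],):
    d=a.inv().apply(np.array(q)-c["position"]); x,y=d[0]/-d[2],-d[1]/-d[2]; k=1+c["k1"]*(x*x+y*y); print(x*k*c["K"][0][0]+c["K"][0][2],y*k*c["K"][1][1]+c["K"][1][2])
E
```

```text
clock: 8.75
position: [0.4432, 0.1641, 0.174]
ee_rot: [0.791, 3.038, 0.001]
force: [0.8, 0.3, -0.3]
width: 0.658
grasp_force: 78.5
clock: 9.55
position: [0.4477, -0.0305, 0.1736]
ee_rot: [0.795, 3.038, 0.0]
force: [1.0, -0.4, -0.8]
width: 0.656
grasp_force: 78.5
[ 0.44768144 -0.03048351  0.17359165] [ 0.99261721 -0.39495418 -0.82046572]
281.46726486245547 179.5174534820496
```

View pics/wrist4.png

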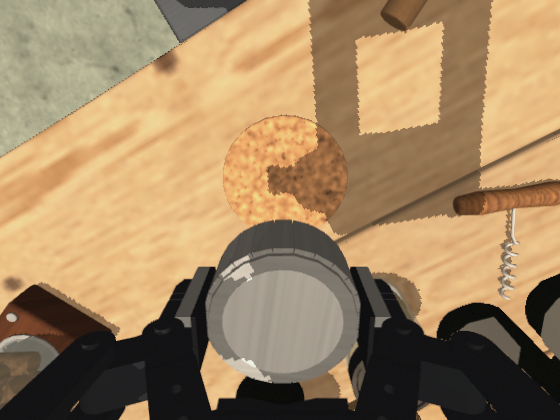

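The lid is held over the mat, whose centre is at (285,177); I predicted (281,179), so they agree within a few mm. I'll lower it slowly.

```bash
python3 -m handwheel '[[[-0.002,0,-0.06,0],[-0.002,0,-0.14,0],[-0.002,0,-0.21,0],[-0.002,0,-0.27,0],[-0.002,0,-0.3,0],[-0.002,0,-0.315,0],[-0.002,0,-0.322,0],[-0.002,0,-0.322,0]]]';  python3 -m handwheel '[[[0,0,-0.002,0],[0,0,-0.004,0],[0,0,-0.006,0],[0,0,-0.008,0],[0,0,-0.009,0],[0,0,-0.01,0],[0,0,-0.01,0],[0,0,-0.01,0]]]'
```

```text
clock: 10.4
position: [0.4467, -0.0295, 0.0126]
ee_rot: [0.791, 3.04, -0.0]
force: [0.1, 0.8, -0.4]
width: 0.657
grasp_force: 78.5
clock: 11.2
position: [0.4462, -0.0298, 0.0072]
ee_rot: [-0.793, -3.04, 0.0]
force: [-0.1, 0.2, -0.9]
width: 0.658
grasp_force: 78.5
```

```bash
python3 -m handwheel '[[[0,0,-0.001,0],[0,0,-0.002,0],[0,0,-0.002,0],[0,0,-0.002,0]]]';  python3 -m handwheel '[[[0,0,-0.001,0],[0,0,-0.002,0],[0,0,-0.002,0],[0,0,-0.002,0]]]'; python3 -m handwheel '[[[0,0,-0.001,0],[0,0,-0.001,0],[0,0,-0.001,0]]]'
```

```text
clock: 11.6
position: [0.4462, -0.0298, 0.0063]
ee_rot: [-0.793, -3.04, 0.0]
force: [0.4, 0.8, -0.7]
width: 0.659
grasp_force: 78.5
clock: 12.0
position: [0.4462, -0.0298, 0.0053]
ee_rot: [-0.793, -3.04, 0.0]
force: [-0.2, -0.5, -0.2]
width: 0.658
grasp_force: 78.5
clock: 12.3
position: [0.4463, -0.0299, 0.0049]
ee_rot: [0.793, 3.04, -0.0]
force: [-1.0, 0.7, 2.7]
width: 0.659
grasp_force: 78.8
```

```bash
python3 -m handwheel '[[[0,0,0,0],[0,0,0,0],[0,0,0,0]]]' 1 20; python3 -m handwheel '[[[0,0,0,0],[0,0,0,0],[0,0,0,0],[0,0,0,0],[0,0,0,0],[0,0,0,0],[0,0,0,0],[0,0,0,0]]]' -1; python3 -m handwheel '[[[0,0,0.01,0],[0,0,0.03,0],[0,0,0.06,0],[0,0,0.1,0],[0,0,0.18,0],[0,0,0.26,0],[0,0,0.34,0],[0,0,0.34,0]]]';python3 -m handwheel '[[[-0.02,0.08,0.05,0],[-0.02,0.16,0.05,0],[-0.02,0.22,0.05,0],[-0.02,0.26,0.05,0],[-0.02,0.26,0.05,0],[-0.02,0.26,0.05,0]]]'; python3 - <<'E'
from bench import *; from h import *
a=read_camera("scene")["img"]; c=read_camera("top"); cv2.imwrite("pics/end.png",np.hstack([a[150:350,170:400],c["img"][130:330,130:440]]))
w=read_camera("wrist"); Z=w["z_map"]; v,u=np.mgrid[:420,:560]
P=np.array(w["position"])+ray(w,np.c_[u.ravel(),v.ravel()])*Z.ravel()[:,None]
m=(Z.ravel()>0)&(np.hypot(P[:,0]-.446,P[:,1]+.03)<.05)&(P[:,2]>.025)&(P[:,2]<.06); print(m.sum(),P[m].mean(0) if m.any() else 0,P[m][:,2].std() if m.any() else 0)
cv2.imwrite("pics/endw.png",w["img"])
E
```

```text
clock: 12.6
position: [0.4463, -0.0298, 0.0049]
ee_rot: [0.793, 3.04, -0.0]
force: [-1.3, -0.2, 4.3]
width: 0.66
grasp_force: 78.9
clock: 13.4
position: [0.4463, -0.0298, 0.0048]
ee_rot: [0.793, 3.04, 0.0]
force: [-0.4, -0.0, 0.3]
width: 1.002
grasp_force: 0.0
clock: 14.2
position: [0.4501, -0.031, 0.1815]
ee_rot: [0.789, 3.028, -0.001]
force: [1.1, 0.1, -0.5]
width: 1.001
grasp_force: 0.0
clock: 14.8
position: [0.4359, 0.1002, 0.1996]
ee_rot: [-0.79, -3.04, 0.001]
force: [0.3, 0.3, 0.6]
width: 0.998
grasp_force: 0.0
2926 [ 0.44369149 -0.02567723  0.03435449] 0.0019973629972260608
```

View pics/end.png

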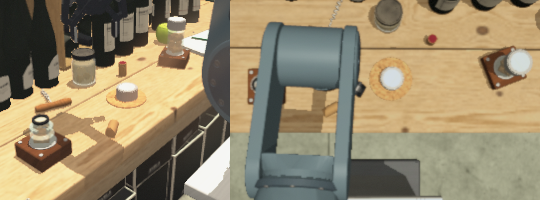

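View pics/endw.png

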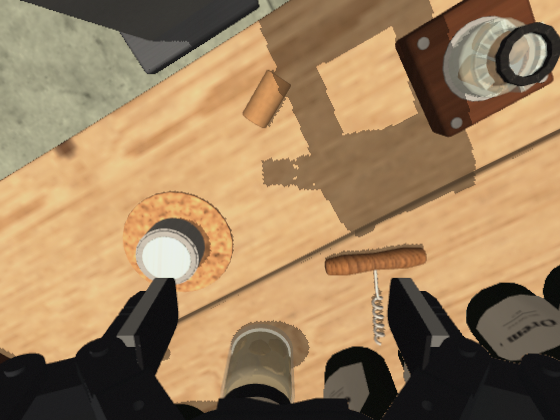

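The lid sits top up in the middle of the mat (wrist (168,250), top at z≈0.034). The short jar is open, the tall one is still shut, and the gripper is clear of everything.

```bash
python3 -c "
from bench import *;print(hand_in())"
```

```text
the job is handed in; nothing more can be done
None
```

The short jar is open and its lid rests top up on the cork mat; the tall jar is still shut, and I handed the job in at about 15 s (one grip was enough, as the wrist had the range for the full 128° turn).

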